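Acknowledge the bench alarm under its push-latch cover

ROBOT

A 6-joint arm with a two-finger parallel gripper is mounted at the origin on a cart in front of the work surface, level with it; the furniture and walls round the work are solid. World frame = base frame: x ahead of the robot, y to its left, z up, the work surface at z = 0. Lengths are in m, angles in rad, forces in N, time in s.
With the tool pointing down it reaches from about 0.275 to 0.975 m from the base axis. Payload 8.4 kg.
Tool frame: the origin (TCP) lies between the finger pads; the fingertips stand 19 mm ahead of it and the grasp point (between the pads) is the TCP; z points along the fingers, y is the line along which they close (so a half turn about z gives the same grasp; the last joint's range is limited). The gripper opens to 92 mm and grips with 3 to 60 N. Pads are 20 mm wide; open, the fingers measure 128 mm over their backs; the gripper's body (75 mm by 189 mm) begins 69 mm behind the grasp point.
Start: joints at [1.238, 0.353, 1.633, -0, 1.155, -0.002], TCP at [0.203, 0.591, 0.234] pointing down, gripper open.
Joint ranges: [-2.63, 2.63], [-0.92, 2.1], [0.06, 2.66], [-1.3, 4.44], [0, 2.69], [-3.02, 3.02]. Speed limits (rad/s): [2.22, 2.22, 2.79, 3.14, 3.14, 3.14].

INTERFACE

Orientations are given as a unit quaternion [w, x, y, z].
In Python, from station import monitor, vision, job, look_for gives the robot as it stands. The module is installed in compiled form; this text tells all that it offers.
- The arm moves only by the tool move_arm, never from a script. Its argument "series" is a list that holds one entry, the list of rows, each a list of 5 numbers: the shift along the tool's x, y, z in units of 0.5 m (1.0 is 0.5 m), then the turn about the tool's z in units of 180 degrees (1.0 is 180 degrees), then the opening, from -1 (shut) to 1 (fully open), so that 0 is half open. In form: [[[dx, dy, dz, yaw, jaw], ...]]. A call has 1 to 5 rows; each row is the pose to reach, as a shift and turn from the pose commanded when the call began, along the tool's axes at that moment, turning the shorter way round; what a row does not reach only later rows make up. A row lasts 1/10 s, in which the tool goes at most 50 mm and 8.59 degrees, less where a joint would pass 70% of its speed; a pose out of reach is approached as far as the arm can. A call with a number of a shift or a turn outside -1 to 1 is refused whole. A call with a gripper value outside its range is refused whole. The fingers move at their own pace and stop on an object; "grip_force" is the grip in N (left out, the last holds). Time passes only in rows, so rows that repeat a pose let the fingers close. It gives the time, the measured TCP pose, the force, the opening and the grip force at its end, in the units of the state.
- monitor.sense(): the state, without advancing time (a new reading comes with each control period).
- vision.capture(name): name is "scene" or "top" or "wrist"; returns a dict with "image" (384x512x3 uint8, red, green, blue), "depth" (384x512 float32, m along the optical axis (not along the pixel's ray), 0 where there is no reading), "fx", "fy", "cx", "cy" (pixels), "dist_coeffs" ([k1, k2, p1, p2, k3] as OpenCV has them; the pictures are not rectified), "R" (3x3) and "t" (3): a world point X has camera coordinates R X + t. Camera axes: x right, y down, z forward; pixel columns grow to the right and rows downward; lengths in m; the calibration is good to about 2 mm. A picture is of the moment at which its call begins.
- job.finish_job(): hands the job in; it is judged then, once.
Trained networks look in a picture, given as the dict that the camera call returned (one of the last four; its "shot" number tells which), for a name from the list of things; names that differ only in an ending like _2 or _b are one class to them, and where a whole thing is asked for, a point or a joint stands for the part that bears it (a point fixed in the world has none). Each returns a list of dicts, best first, with "conf" (0 to 1); they miss things now and then, are a little off and sometimes report something else, mostly with a low value. They report only what shows in the picture. A call takes as long as a camera call.
- look_for(picture, thing): "xy" ([column, row] in pixels, amid what is visible of it).
The state is a dict: "t": time; "joint_pos": joint angles; "qvel": joint speeds; "joint_efforts": joint torques, N m; "position": TCP position; "eef_rot": TCP orientation; "ft_force": force on the tool from outside, world axes, zero at the start; "wrist_torque": the same for the moment, N m; "width": finger opening in m; "gripper_force": force on a finger pad.
Only numpy, scipy, OpenCV 4.12 (cv2) and the standard library are available. Lean on these libraries where they do the work, as an engineer would, in place of code of your own. Each camera call takes 0.05 s, during which the arm holds its last target. There are 200 camera calls.

TASK

The buttons of the grey alarm box lie under its blue push-latch cover. Using the fingertips only, press the yellow pad on the cover to pop it open, press the green button fully home and let it go without pressing the red one, then push the cover down again until it latches shut. Touch gently, and do not lift or shift any of the things standing around.

Things in the scene. Friction and masses are not known exactly. Their poses are not given: they have to be found in the camera images.
- alarm_box: Grey alarm box screwed to the bench, 150 (x) x 156 (y) x 68 (z) mm. Origin: centre of its underside on the bench; x points to its back (the hinge side), y to its left, z up. Its white deck under the cover is 42 mm above the bench, and the two side cheeks left and right of the cover are 68 mm high, 132 mm apart inside.
- cover (a joint): Angle of the blue cover (120 mm from hinge to front edge, 126 wide, 6 thick), rad: 0 = latched, level; 1.35 = open, front edge up and back. Pressed from 0 past -0.05 (stop -0.058, 6 mm at the pad) and let go, a spring opens it in about 1 s. Swung down again, pressed past -0.05 and let go, it latches at 0. A shorter press changes nothing. Pad force 1.5 to 4 N, then a rigid stop.
- cover_pad (a point): Centre of the yellow 26 mm press pad on the cover's outer face, 102 mm from the hinge axis, 18 mm from the front edge, 66 mm above the bench when shut; it moves with the cover. z is the outward normal, x points to the hinge. When open the outer face looks back and up: a finger must go behind the front edge (then 177 mm above the bench) to push it shut.
- cover_hinge (a point): Middle of the cover's hinge axis, at the back of the box, 60 mm above the bench, level with the underside of the shut cover. The axis runs along the box's y.
- green_button_top (a point): Centre of the top face of the green button, 26 mm across, about 52 mm above the bench when up, 91 mm ahead of the hinge, either left or right of the middle of the deck, 32 mm from it; pressed straight down. The red one is on the other side, 64 mm away.
- green_button (a joint): Travel of the green button in m: 0 = up, 0.006 = fully pressed (about 4 N); it springs back.
- red_button_top (a point): Centre of the top face of the red button, same size as the green one; not to be pressed.
- red_button (a joint): Travel of the red button in m: 0 = up, 0.006 = fully pressed.
- vial_white: White loose vial, 21 mm across, 50 mm high, beside the box; leave alone. Origin at the centre of its underside.
- vial_amber: Amber loose vial, 21 mm across, 50 mm high, beside the box; leave alone. Origin at the centre of its underside.
- reagent_bottle: Loose glass bottle with blue cap, 56 mm across, 110 mm high; leave alone. Origin at the centre of its underside.
- tube_red: Loose upright tube with red cap, 34 mm across, 108 mm high; leave alone. Origin at the centre of its underside.
- dropper_bottle: Loose amber dropper bottle, 33 mm across, 104 mm high; leave alone. Origin at the centre of its underside.
- timer: Loose white bench timer, 66 x 62 x 22 mm; leave alone. Origin at the centre of its underside.

How it is judged:
By the outcome, as a careful person would: the job done as asked, in the order asked, and still so for the second after the job is handed in, with the robot touching nothing.
It also fails if it takes over 51 s, if anything falls off the work surface, if the arm or the gripper's body presses on something with over 40 N, if the wrist force passes 120 N, or if a joint passes its speed limit or range.

## Working session

There is one attempt and no reset: what is moved stays moved. The work goes in short steps, Python scripts to look and compute and a tool call to move; the robot and the scene stay as the last step left them, time stands still between calls to the robot, and variables do not carry over. Pictures are saved under pics/ and viewed, at most 10 in all, crops included, and the job is handed in when it is done.

Besides the shell and the picture viewer there is one more tool, called after ">>>" as a command line: name --argument value ..., lists and objects as JSON in quotes. move_arm: Moves the arm, as the interface text tells. Its arguments: {"type":"object","properties":{"series":{"type":"array"},"grip_force":{"type":"number"}},"required":["series"]}

```bash
mkdir -p pics; cat > h.py <<'E'
import numpy as np, cv2
from station import monitor, vision, job, look_for
def K(p): return np.array([[p['fx'],0,p['cx']],[0,p['fy'],p['cy']],[0,0,1.]])
def world(p,uv,d=None):
    u,v=uv
    if d is None:
        w=p['depth'][int(v)-2:int(v)+3,int(u)-2:int(u)+3]; d=np.median(w[w>0])
    n=cv2.undistortPoints(np.array([[[u,v]]],float),K(p),np.array(p['dist_coeffs'],float))[0,0]
    return np.array(p['R']).T@(np.array([n[0]*d,n[1]*d,d])-np.array(p['t']))
def save(p,n): cv2.imwrite('pics/'+n+'.png',p['image'][:,:,::-1])
def cloud(p):
    v,u=np.mgrid[0:384,0:512]; 
    n=cv2.undistortPoints(np.stack([u.ravel(),v.ravel()],1)[:,None].astype(float),K(p),np.array(p['dist_coeffs'],float))[:,0]
    d=p['depth'].ravel()[:,None]
    return ((np.c_[n,np.ones(len(n))]*d-np.array(p['t']))@np.array(p['R'])).reshape(384,512,3)
E
python3 - <<'E'
from h import *
np.set_printoptions(precision=4,suppress=True)
s=monitor.sense(); print(s['t'],s['position'],s['eef_rot'],s['ft_force'],s['width'])
a=[]
for c in ['scene','top']:
    p=vision.capture(c); save(p,c); a.append(p['image'])
    for n in ['alarm_box','cover_pad','cover_hinge','vial_white','vial_amber','reagent_bottle','tube_red','dropper_bottle','timer']:
        for r in look_for(p,n)[:1]: print(c,n,np.array(r['xy']),round(r['conf'],2),world(p,r['xy']))
E
```

```text
0.0 [0.2029 0.5907 0.2329] [-0.0001  0.1646  0.9864 -0.0007] [-0.6374  0.2284  0.3612] 0.09200390832577363
scene alarm_box [236.3 198. ] 0.68 [0.4967 0.0131 0.0615]
scene cover_pad [236.8 186.9] 0.84 [0.5603 0.0598 0.065 ]
scene cover_hinge [236.6 191.3] 0.66 [0.5287 0.0363 0.067 ]
scene vial_white [175.8 169.8] 0.57 [0.5461 0.3443 0.0638]
scene vial_amber [175.3 169.1] 0.71 [0.5459 0.3465 0.0662]
scene reagent_bottle [177.  167.4] 0.83 [0.5519 0.3428 0.0722]
scene tube_red [350.  231.2] 0.71 [ 0.5218 -0.3708  0.0616]
scene dropper_bottle [252.  167.1] 0.54 [0.7636 0.1393 0.054 ]
top alarm_box [240.6 203.5] 0.98 [0.538  0.0478 0.0655]
top cover_pad [240.1 200.8] 0.98 [0.5465 0.0496 0.0659]
top cover_hinge [239.4 200.9] 0.96 [0.5462 0.0518 0.0655]
top vial_white [274.5 202.7] 0.49 [ 0.5541 -0.0625  0.0012]
top vial_amber [204.7 224.1] 0.36 [0.4714 0.1601 0.0467]
top reagent_bottle [142.2 191. ] 0.6 [0.5609 0.3512 0.1111]
top tube_red [371.4 208.4] 0.51 [ 0.5278 -0.3557  0.1074]
top dropper_bottle [212.4 132. ] 0.54 [0.7666 0.1461 0.0789]
top timer [138.3 240.7] 0.94 [0.4143 0.3745 0.0193]
```

View pics/top.png

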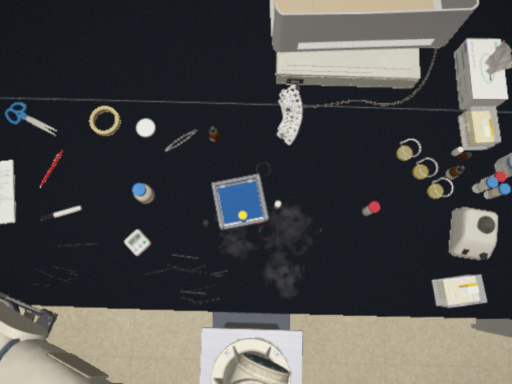

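View pics/scene.png

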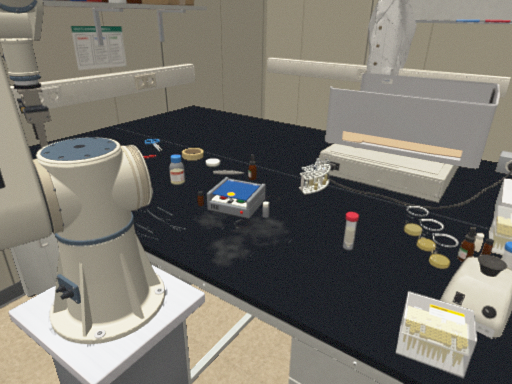

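The scene shows the box at about (236,198). In the top view it is centred at (240,203) with the yellow pad at (243,215) facing the robot. The white vial is at (277,204) and the amber one at (206,223), one on each side. Next I measure the box pose.

```bash
cat >> h.py <<'E'
np.set_printoptions(precision=4,suppress=True)
def measure(p):
    im=p['image'].astype(int); R,G,B=im[...,0],im[...,1],im[...,2]; W=cloud(p)
    near=(abs(W[...,0]-.52)<.13)&(abs(W[...,1]-.05)<.13)&(W[...,2]>.03)
    y=near&(R>150)&(G>130)&(B<110); b=near&(B>90)&(R<70)&(B-R>50)
    return W,near,y,b
E
python3 - <<'E'
from h import *
for c in ['scene','top']:
    p=vision.capture(c); W,near,y,b=measure(p)
    print(c,'yellow',y.sum(),W[y].mean(0),'blue',b.sum(),W[b].mean(0))
    m=(b|y)
    r=cv2.minAreaRect((W[m][:,:2]*1000).astype(np.float32)); print(r, cv2.boxPoints(r))
    g=near&(W[...,2]>.05)
    r=cv2.minAreaRect((W[g][:,:2]*1000).astype(np.float32)); print('box',r)
s=monitor.sense();
from scipy.spatial.transform import Rotation as Ro
print(Ro.from_quat(np.roll(s['eef_rot'],-1)).as_matrix())
E
```

```text
scene yellow 18 [0.4992 0.0385 0.0687] blue 495 [0.5369 0.0449 0.0676]
((537.1325073242188, 47.327083587646484), (117.00099182128906, 124.4859848022461), 13.19506549835205) [[465.9685  94.573 ]
 [494.3845 -26.6263]
 [608.2965   0.0811]
 [579.8805 121.2805]]
box ((544.385498046875, 52.37743377685547), (151.40228271484375, 253.17263793945312), 13.687363624572754)
top yellow 44 [0.502  0.0418 0.0669] blue 1231 [0.5458 0.051  0.0662]
((543.4202270507812, 50.56700897216797), (112.97147369384766, 119.72643280029297), 13.190083503723145) [[474.765   95.9619]
 [502.0844 -20.606 ]
 [612.0755   5.1721]
 [584.756  121.74  ]]
box ((547.3615112304688, 52.801788330078125), (149.4621124267578, 251.6564178466797), 12.935693740844727)
[[-0.9458  0.3248  0.    ]
 [ 0.3248  0.9458 -0.    ]
 [-0.     -0.     -1.    ]]
```

>>> move_arm --series '[[[-0.32,-0.345,0,-0.178,-1],[-0.32,-0.345,0,-0.178,-1],[-0.32,-0.345,0,-0.178,-1],[-0.32,-0.345,0,-0.178,-1],[-0.32,-0.345,0,-0.178,-1]]]'

```text
t: 1.6
position: [0.2988, 0.3734, 0.2336]
eef_rot: [0.0, -0.116, 0.993, -0.0]
ft_force: [-0.5, 0.5, 0.7]
width: 0.0537
gripper_force: 0.0
```

>>> move_arm --series '[[[-0.14,-0.72,0,0,-1],[-0.14,-0.72,0,0,-1],[-0.14,-0.72,0,0,-1],[-0.14,-0.72,0,0,-1],[-0.14,-0.72,0,0,-1]]]'

```text
t: 2.1
position: [0.4009, 0.146, 0.234]
eef_rot: [0.001, -0.114, 0.993, 0.0]
ft_force: [0.4, -0.2, -0.9]
width: 0.0137
gripper_force: 0.0
```

>>> move_arm --series '[[[-0.03,-0.2,0,0,-1],[-0.03,-0.2,0,0,-1],[-0.03,-0.2,0,0,-1]]]'

```text
t: 2.4
position: [0.4394, 0.049, 0.2339]
eef_rot: [0.001, -0.111, 0.994, -0.001]
ft_force: [-0.1, 0.7, -0.4]
width: 0.0003
gripper_force: 0.0
```

```bash
python3 - <<'E'
from h import *
s=monitor.sense(); print(s['t'],s['position'],s['eef_rot'],s['ft_force'],s['width'],s['joint_pos'])
p=vision.capture('wrist'); save(p,'w1'); W,near,y,b=measure(p)
print('yellow',y.sum(),W[y].mean(0),'blue',b.sum(),W[b].mean(0))
m=b|y; r=cv2.minAreaRect((W[m][:,:2]*1000).astype(np.float32)); print(r)
E
```

```text
2.4 [0.4394 0.049  0.2339] [ 0.0007 -0.1113  0.9938 -0.0007] [-0.1202  0.711  -0.3599] 0.0003088793062693252 [ 0.1089  0.0612  2.0056 -0.0017  1.0733 -1.6841]
yellow 3803 [0.425  0.0412 0.3238] blue 0 [nan nan nan]
((446.93267822265625, 26.062129974365234), (66.37016296386719, 116.99087524414062), 66.71086883544922)<stdin>:4: RuntimeWarning: Mean of empty slice.
  ret = um.true_divide(
```

View pics/w1.png

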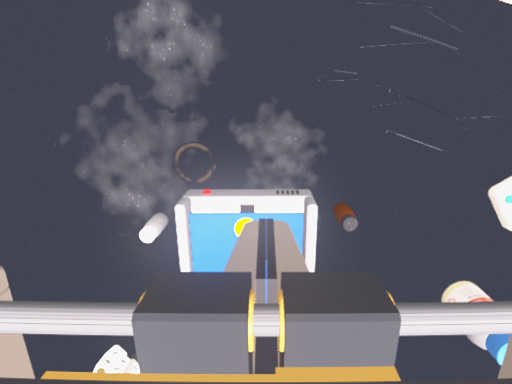

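Wrist view: the pad is at (245,228) and the box front is at the top of the image. The white vial at (153,228) and amber vial at (345,216) stand clear on either side.

```bash
python3 - <<'E'
from h import *
p=vision.capture('wrist'); W=cloud(p); im=p['image'].astype(int); R,G,B=im[...,0],im[...,1],im[...,2]
z=(abs(W[...,2]-.066)<.02)
y=z&(R>150)&(G>130)&(B<110); b=z&(B-R>60)
v,u=np.nonzero(y); print('yellow',y.sum(),W[y].mean(0), u.min(),u.max(),v.min(),v.max())
v,u=np.nonzero(b); print('blue',b.sum(),u.min(),u.max(),v.min(),v.max())
for uv in [(198,216),(298,216),(195,264),(301,255),(245,216)]: print(uv,world(p,uv))
E
```

```text
yellow 112 [0.5032 0.0343 0.068 ] 233 247 220 236
blue 3071 186 301 213 271
(198, 216) [ 0.5012 -0.0111  0.0673]
(298, 216) [0.4772 0.0952 0.0671]
(195, 264) [ 0.5603 -0.005   0.067 ]
(301, 255) [0.4263 0.0641 0.2592]
(245, 216) [0.4898 0.0389 0.0674]
```

>>> move_arm --series '[[[-0.118,-0.03,0,0,-1],[-0.118,-0.03,0.1,0,-1],[-0.118,-0.03,0.2,0,-1],[-0.118,-0.03,0.24,0,-1],[-0.118,-0.03,0.24,0,-1]]]'

```text
t: 3.0
position: [0.4956, 0.054, 0.1106]
eef_rot: [-0.003, -0.115, 0.993, 0.0]
ft_force: [0.2, -0.4, 0.2]
width: 0.0006
gripper_force: 0.0
```

```bash
python3 - <<'E'
from h import *
s=monitor.sense(); print(s['t'],s['position'],s['eef_rot'],s['ft_force'])
E
```

```text
3.0 [0.4956 0.054  0.1106] [-0.0032 -0.115   0.9934  0.0002] [ 0.1703 -0.3544  0.1696]
```

>>> move_arm --series '[[[-0.007,-0.028,0,0,-1],[-0.007,-0.028,0.03,0,-1],[-0.007,-0.028,0.036,0,-1],[-0.007,-0.028,0.036,0,-1]]]'

```text
t: 3.4
position: [0.5058, 0.0396, 0.0967]
eef_rot: [0.001, -0.114, 0.993, -0.0]
ft_force: [-0.3, 0.4, -0.3]
width: 0.0004
gripper_force: 0.0
```

>>> move_arm --series '[[[0,0,0.006,0,-1],[0,0,0.01,0,-1],[0,0,0.01,0,-1]]]'

```text
t: 3.7
position: [0.5051, 0.0397, 0.0908]
eef_rot: [0.0, -0.114, 0.993, 0.0]
ft_force: [-0.1, 0.8, -0.3]
width: 0.0008
gripper_force: 0.0
```

>>> move_arm --series '[[[0,0,0.003,0,-1],[0,0,0.006,0,-1],[0,0,0.006,0,-1]]]'

```text
t: 4.0
position: [0.5048, 0.0397, 0.0874]
eef_rot: [-0.0, -0.114, 0.993, -0.0]
ft_force: [-0.0, -0.3, -1.1]
width: 0.0003
gripper_force: 0.0
```

>>> move_arm --series '[[[0,0,0.003,0,-1],[0,0,0.006,0,-1],[0,0,0.006,0,-1]]]'

```text
t: 4.3
position: [0.5051, 0.0397, 0.0845]
eef_rot: [-0.0, -0.114, 0.993, -0.0]
ft_force: [-0.9, 0.1, 1.7]
width: 0.0002
gripper_force: 1.0
```

>>> move_arm --series '[[[0,0,0.002,0,-1],[0,0,0.005,0,-1],[0,0,0.005,0,-1]]]'

```text
t: 4.6
position: [0.505, 0.0396, 0.0819]
eef_rot: [-0.0, -0.114, 0.993, -0.0]
ft_force: [-0.8, 0.1, 1.9]
width: 0.0001
gripper_force: 1.1
```

>>> move_arm --series '[[[0,0,0.002,0,-1],[0,0,0.004,0,-1],[0,0,0.004,0,-1]]]'

```text
t: 4.9
position: [0.505, 0.0397, 0.08]
eef_rot: [-0.0, -0.114, 0.993, -0.0]
ft_force: [-1.4, 0.2, 2.0]
width: 0.0004
gripper_force: 1.1
```

>>> move_arm --series '[[[0,0,0.001,0,-1],[0,0,0.002,0,-1],[0,0,0.002,0,-1]]]'

```text
t: 5.2
position: [0.505, 0.0396, 0.0794]
eef_rot: [-0.0, -0.114, 0.993, -0.0]
ft_force: [-2.9, -0.1, 9.1]
width: 0.0007
gripper_force: 4.6
```

>>> move_arm --series '[[[0.02,0,-0.1,0,-1],[0.1,0,-0.16,0,-1],[0.2,0,-0.2,0,-1],[0.2,0,-0.24,0,-1],[0.2,0,-0.24,0,-1]]]'

```text
t: 5.7
position: [0.4082, 0.0169, 0.2014]
eef_rot: [0.002, -0.114, 0.994, -0.0]
ft_force: [0.6, -0.5, -0.4]
width: 0.0002
gripper_force: 0.0
```

>>> move_arm --series '[[[0,0,0,0,-1],[0,0,0,0,-1],[0,0,0,0,-1],[0,0,0,0,-1],[0,0,0,0,-1]]]'

```text
t: 6.2
position: [0.4076, 0.0171, 0.1985]
eef_rot: [-0.001, -0.114, 0.993, 0.0]
ft_force: [0.1, 0.7, 0.9]
width: 0.0002
gripper_force: 0.0
```

```bash
python3 - <<'E'
from h import *
s=monitor.sense(); print(s['t'],s['position'],s['eef_rot'],s['ft_force'])
q=vision.capture('scene'); t=vision.capture('top'); p=vision.capture('wrist')
a=[cv2.resize(q['image'][150:230,190:290],(500,400),interpolation=2),cv2.resize(t['image'][165:240,195:285],(480,400),interpolation=2)]
cv2.imwrite('pics/o1.png',cv2.resize(np.hstack(a),(800,326))[:,:,::-1]); save(p,'w2')
for n,r in (('scene',q),('top',t),('wrist',p)):
  for th in ('green_button_top','red_button_top'):
    for x in look_for(r,th)[:1]: print(n,th,x['xy'],round(x['conf'],2),world(r,x['xy']))
E
```

```text
6.2 [0.4076 0.0171 0.1985] [-0.0006 -0.114   0.9935  0.    ] [0.0905 0.7407 0.8939]
scene green_button_top [240.6, 199.5] 0.39 [0.5134 0.008  0.0506]
scene red_button_top [241.5, 171.8] 0.64 [0.5774 0.0519 0.1182]
top green_button_top [240.9, 187.4] 0.72 [0.5701 0.0459 0.1675]
```

View pics/o1.png

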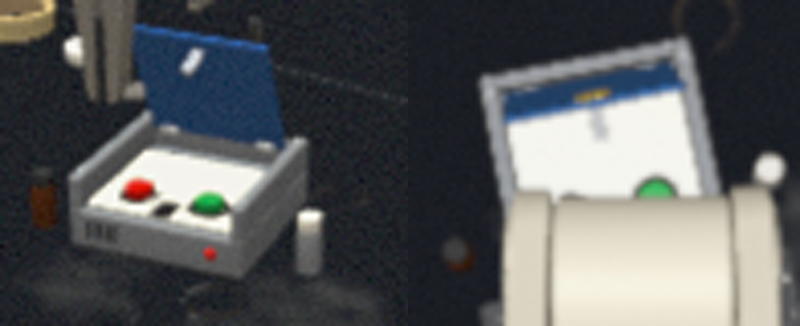

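View pics/w2.png

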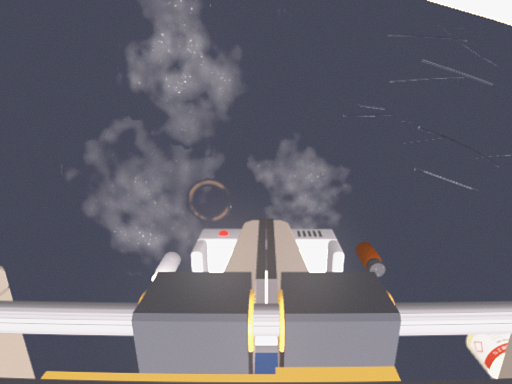

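The cover is open. Green is on the box's right (−y, the white vial's side) and red is on its left. I now measure both buttons by colour.

```bash
python3 - <<'E'
from h import *
for c in ('scene','top'):
    p=vision.capture(c); W=cloud(p); im=p['image'].astype(int); R,G,B=im[...,0],im[...,1],im[...,2]
    n=(abs(W[...,0]-.52)<.1)&(abs(W[...,1]-.05)<.1)&(W[...,2]>.04)
    for k,m in (('green',n&(G-R>50)&(G-B>30)),('red',n&(R-G>70)&(R-B>70)),('cover',n&(B-R>50)&(W[...,2]>.08))):
        if m.sum(): print(c,k,m.sum(),W[m].mean(0),W[m].min(0),W[m].max(0))
ex=np.array([np.cos(np.radians(13)),np.sin(np.radians(13))]); ey=np.array([-ex[1],ex[0]])
pad=np.array([.502,.041]); h=pad+.102*ex; print('hinge',h,'green pred',h-.091*ex-.032*ey,'red',h-.091*ex+.032*ey)
E
```

```text
scene green 28 [0.513  0.0071 0.0518] [ 0.5037 -0.0008  0.0449] [0.5239 0.0168 0.0557]
scene red 28 [0.5011 0.0704 0.0506] [0.4927 0.0613 0.0449] [0.5161 0.0817 0.0546]
scene cover 723 [0.587  0.056  0.1309] [ 0.562 -0.003  0.08 ] [0.6125 0.1206 0.181 ]
top green 18 [0.5263 0.0132 0.0504] [0.5229 0.0016 0.0426] [0.5312 0.0239 0.0563]
top cover 83 [0.5809 0.0601 0.1694] [0.5643 0.0019 0.088 ] [0.6119 0.1198 0.185 ]
hinge [0.6014 0.0639] green pred [0.5199 0.0123] red [0.5055 0.0747]
```

>>> move_arm --series '[[[-0.1,-0.062,0,0,-1],[-0.214,-0.062,0.02,0,-1],[-0.214,-0.062,0.1,0,-1],[-0.214,-0.062,0.17,0,-1],[-0.214,-0.062,0.17,0,-1]]]'

```text
t: 7.25
position: [0.5159, 0.011, 0.1101]
eef_rot: [-0.004, -0.114, 0.993, 0.0]
ft_force: [-0.3, -0.4, 0.2]
width: 0.0002
gripper_force: 0.0
```

>>> move_arm --series '[[[0,0,0.02,0,-1],[0,0,0.03,0,-1],[0,0,0.03,0,-1]]]'

```text
t: 7.55
position: [0.5191, 0.011, 0.0998]
eef_rot: [0.001, -0.114, 0.993, -0.0]
ft_force: [-0.0, -0.1, 0.3]
width: 0.0006
gripper_force: 0.0
```

```bash
python3 - <<'E'
from h import *
s=monitor.sense(); print(s['t'],s['position'],s['eef_rot'],s['ft_force'])
q=vision.capture('scene'); p=vision.capture('wrist')
a=[cv2.resize(q['image'][150:230,190:290],(500,400),interpolation=2),cv2.resize(p['image'],(533,400))]
cv2.imwrite('pics/o2.png',cv2.resize(np.hstack(a),(800,310))[:,:,::-1])
E
```

```text
7.55 [0.5191 0.011  0.0998] [ 0.0006 -0.1139  0.9935 -0.0001] [-0.0103 -0.0898  0.3064]
```

View pics/o2.png

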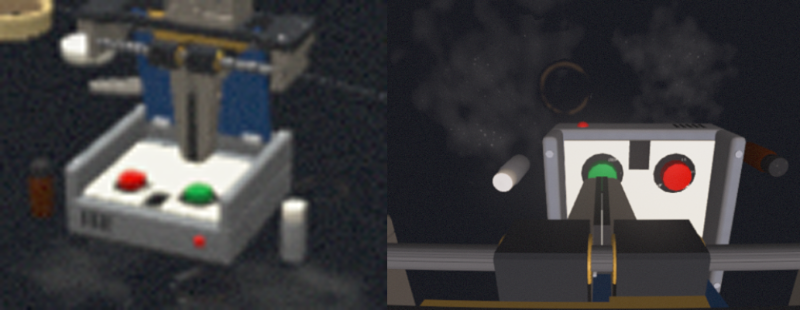

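The fingertips line up laterally with the green button (wrist image around (602,172)), and red at (675,177) is clear. I lower onto green.

>>> move_arm --series '[[[0,0,0.02,0,-1],[0,0,0.04,0,-1],[0,0,0.052,0,-1],[0,0,0.052,0,-1]]]'

```text
t: 8.05
position: [0.5182, 0.0111, 0.0719]
eef_rot: [-0.001, -0.114, 0.993, 0.0]
ft_force: [-0.7, 0.7, -0.4]
width: 0.0005
gripper_force: 0.0
```

>>> move_arm --series '[[[0,0,0.003,0,-1],[0,0,0.008,0,-1],[0,0,0.008,0,-1]]]'

```text
t: 8.35
position: [0.5189, 0.0111, 0.0691]
eef_rot: [0.0, -0.114, 0.993, 0.0]
ft_force: [-0.1, 0.5, 2.2]
width: 0.0003
gripper_force: 1.0
```

>>> move_arm --series '[[[0,0,0.003,0,-1],[0,0,0.006,0,-1],[0,0,0.006,0,-1]]]'

```text
t: 8.65
position: [0.5189, 0.0111, 0.0661]
eef_rot: [0.0, -0.114, 0.993, -0.0]
ft_force: [-0.5, 0.8, 3.2]
width: 0.0002
gripper_force: 1.7
```

>>> move_arm --series '[[[0,0,0.002,0,-1],[0,0,0.003,0,-1],[0,0,0.003,0,-1]]]'

```text
t: 8.95
position: [0.519, 0.0111, 0.0652]
eef_rot: [0.0, -0.114, 0.993, -0.0]
ft_force: [-4.0, -0.0, 12.4]
width: 0.0001
gripper_force: 6.0
```

>>> move_arm --series '[[[0,0,0.001,0,-1],[0,0,0.002,0,-1],[0,0,0.002,0,-1]]]'

```text
t: 9.25
position: [0.5191, 0.0111, 0.065]
eef_rot: [0.0, -0.114, 0.993, -0.0]
ft_force: [-7.0, -0.2, 23.7]
width: 0.0002
gripper_force: 11.6
```

>>> move_arm --series '[[[0,0,-0.05,0,-1],[0,0,-0.15,0,-1],[0,0,-0.25,0,-1],[0,0,-0.34,0,-1],[0,0,-0.34,0,-1]]]'

```text
t: 9.75
position: [0.5224, 0.0111, 0.2396]
eef_rot: [0.005, -0.114, 0.993, -0.001]
ft_force: [0.4, -0.3, -0.2]
width: 0.0003
gripper_force: 0.0
```

>>> move_arm --series '[[[0,0,-0.02,0,-1],[0,0,-0.02,0,-1]]]'

```text
t: 9.95
position: [0.5188, 0.0111, 0.2435]
eef_rot: [-0.0, -0.114, 0.993, 0.0]
ft_force: [0.2, -1.2, -0.8]
width: 0.0005
gripper_force: 0.0
```

```bash
python3 - <<'E'
from h import *
s=monitor.sense(); print(s['t'],s['position'],s['eef_rot'],s['ft_force'])
p=vision.capture('scene'); W=cloud(p); im=p['image'].astype(int); R,G,B=im[...,0],im[...,1],im[...,2]
n=(abs(W[...,0]-.52)<.1)&(abs(W[...,1]-.05)<.1)&(W[...,2]>.04)
for k,m in (('green',n&(G-R>50)&(G-B>30)),('red',n&(R-G>70)&(R-B>70)),('cover',n&(B-R>50)&(W[...,2]>.08))):
    print(k,m.sum(),W[m].mean(0),W[m].min(0),W[m].max(0))
E
```

```text
9.95 [0.5188 0.0111 0.2435] [-0.0001 -0.114   0.9935  0.    ] [ 0.2189 -1.2208 -0.8078]
green 29 [0.5147 0.0079 0.051 ] [ 0.5066 -0.0011  0.0456] [0.5288 0.0184 0.0549]
red 28 [0.4998 0.0694 0.0514] [0.4895 0.0617 0.0449] [0.513  0.079  0.0552]
cover 699 [0.5868 0.0562 0.1318] [ 0.5621 -0.0027  0.0802] [0.6119 0.1195 0.1815]
```

>>> move_arm --series '[[[-0.1,0.066,0,0,-1],[-0.208,0.066,0,0,-1],[-0.208,0.066,0,0,-1],[-0.208,0.066,0,0,-1]]]'

```text
t: 10.4
position: [0.6131, 0.0672, 0.2413]
eef_rot: [-0.002, -0.114, 0.993, -0.0]
ft_force: [-0.3, -0.1, 0.3]
width: 0.0004
gripper_force: 0.0
```

```bash
python3 - <<'E'
from h import *
s=monitor.sense(); print(s['t'],s['position'],s['eef_rot'],s['ft_force'])
q=vision.capture('scene'); p=vision.capture('wrist')
a=[cv2.resize(q['image'][130:230,190:315],(500,400),interpolation=2),cv2.resize(p['image'],(533,400))]
cv2.imwrite('pics/o3.png',cv2.resize(np.hstack(a),(800,310))[:,:,::-1])
E
```

```text
10.4 [0.6131 0.0672 0.2413] [-0.0015 -0.1144  0.9934 -0.    ] [-0.3005 -0.1306  0.2551]
```

View pics/o3.png

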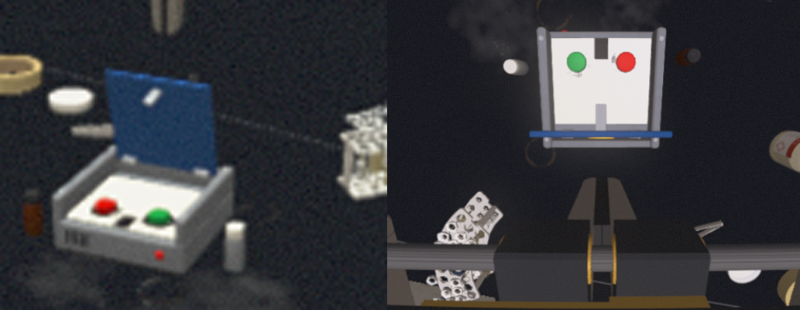

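Wrist view: the tip hangs behind the cover's blue edge (y≈134 in the crop), with both buttons up. Next I go down behind the cover.

>>> move_arm --series '[[[0,0,0.07,0,-1],[0,0,0.13,0,-1],[0,0,0.13,0,-1],[0,0,0.13,0,-1]]]'

```text
t: 10.9
position: [0.6116, 0.0662, 0.1789]
eef_rot: [-0.001, -0.114, 0.994, -0.0]
ft_force: [-0.6, -0.3, -0.2]
width: 0.0004
gripper_force: 0.0
```

```bash
cat > st.py <<'E'
from h import *
s=monitor.sense(); ex=np.array([.974,.225]); h=np.array([.6014,.0639]); d=np.array(s['position'][:2])-h
a=-d@ex*1000; z=(s['position'][2]-.079)*1000
print(s['t'],'a %.1f y %.1f z %.1f'%(a,d@np.array([-.225,.974])*1000,z),s['ft_force'])
for th in (1.35,1.1,.85,.6,.4,.2,.1,.05,0,-.058):
    r=95+7*max(0,min(1,(.85-th)/.85)); o=6+10*np.sin(max(th,0)); 
    print(th,'x %.3f z %.3f'%((r*np.cos(th)-o*np.sin(th)-a)/500,-(r*np.sin(th)+o*np.cos(th)-z)/500))
E
python3 st.py
```

```text
10.9 a -10.4 y -0.1 z 99.9 [-0.5777 -0.2823 -0.2424]
1.35 x 0.032 z 0.008
1.1 x 0.080 z 0.017
0.85 x 0.126 z 0.039
0.6 x 0.168 z 0.071
0.4 x 0.195 z 0.105
0.2 x 0.214 z 0.144
0.1 x 0.221 z 0.166
0.05 x 0.223 z 0.177
0 x 0.225 z 0.188
-0.058 x 0.225 z 0.200
```

Contact, then swing to about 0.85 rad slowly.

>>> move_arm --series '[[[0.016,0,0.004,0,-1],[0.032,0,0.008,0,-1],[0.048,0,0.011,0,-1],[0.064,0,0.014,0,-1],[0.08,0,0.017,0,-1]]]'

```text
t: 11.4
position: [0.5735, 0.0576, 0.1705]
eef_rot: [0.001, -0.114, 0.993, 0.0]
ft_force: [3.8, 0.9, -0.5]
width: 0.0001
gripper_force: 1.2
```

```bash
python3 st.py
```

```text
11.4 a 28.6 y 0.2 z 91.5 [ 3.7842  0.9    -0.5274]
1.35 x -0.046 z -0.009
1.1 x 0.002 z 0.000
0.85 x 0.048 z 0.022
0.6 x 0.090 z 0.054
0.4 x 0.117 z 0.088
0.2 x 0.136 z 0.127
0.1 x 0.143 z 0.149
0.05 x 0.145 z 0.160
0 x 0.147 z 0.171
-0.058 x 0.147 z 0.183
```

Pushing at about 4 N, following the arc.

>>> move_arm --series '[[[0.018,0,0.007,0,-1],[0.035,0,0.014,0,-1],[0.048,0,0.022,0,-1],[0.07,0,0.037,0,-1],[0.09,0,0.054,0,-1]]]'

```text
t: 11.9
position: [0.5293, 0.0474, 0.1426]
eef_rot: [0.0, -0.114, 0.993, 0.0]
ft_force: [3.2, 1.6, 1.4]
width: 0.0006
gripper_force: 1.5
```

```bash
python3 st.py
```

```text
11.9 a 73.9 y 0.1 z 63.6 [3.2402 1.6284 1.3868]
1.35 x -0.137 z -0.065
1.1 x -0.088 z -0.056
0.85 x -0.043 z -0.033
0.6 x -0.001 z -0.002
0.4 x 0.026 z 0.032
0.2 x 0.046 z 0.072
0.1 x 0.052 z 0.093
0.05 x 0.054 z 0.104
0 x 0.056 z 0.115
-0.058 x 0.056 z 0.127
```

>>> move_arm --series '[[[0.014,0,0.016,0,-1],[0.026,0,0.032,0,-1],[0.037,0,0.052,0,-1],[0.046,0,0.072,0,-1],[0.05,0,0.084,0,-1]]]'

```text
t: 12.4
position: [0.5045, 0.0417, 0.0999]
eef_rot: [-0.001, -0.114, 0.993, -0.0]
ft_force: [1.7, 1.1, 1.5]
width: 0.0004
gripper_force: 1.1
```

```bash
python3 st.py
```

```text
12.4 a 99.4 y 0.2 z 20.9 [1.6932 1.1056 1.4528]
1.35 x -0.188 z -0.151
1.1 x -0.139 z -0.141
0.85 x -0.094 z -0.119
0.6 x -0.052 z -0.087
0.4 x -0.025 z -0.053
0.2 x -0.005 z -0.014
0.1 x 0.001 z 0.008
0.05 x 0.004 z 0.019
0 x 0.005 z 0.030
-0.058 x 0.006 z 0.042
```

>>> move_arm --series '[[[0.001,0,0.008,0,-1],[0.002,0,0.016,0,-1],[0.003,0,0.024,0,-1],[0.003,0,0.03,0,-1],[0.003,0,0.03,0,-1]]]'

```text
t: 12.9
position: [0.5037, 0.0415, 0.0857]
eef_rot: [-0.0, -0.114, 0.993, 0.0]
ft_force: [-1.8, 0.2, 2.7]
width: 0.0004
gripper_force: 0.9
```

>>> move_arm --series '[[[0,0,0.003,0,-1],[0,0,0.006,0,-1],[0,0,0.009,0,-1],[0,0,0.009,0,-1]]]'

```text
t: 13.3
position: [0.5041, 0.0415, 0.0815]
eef_rot: [0.0, -0.114, 0.993, -0.0]
ft_force: [-1.3, -1.2, 2.4]
width: 0.0005
gripper_force: 1.1
```

>>> move_arm --series '[[[0,0,0.002,0,-1],[0,0,0.004,0,-1],[0,0,0.004,0,-1]]]'

```text
t: 13.6
position: [0.5041, 0.0415, 0.0797]
eef_rot: [0.0, -0.114, 0.993, -0.0]
ft_force: [-1.7, 0.1, 5.9]
width: 0.0002
gripper_force: 2.8
```

>>> move_arm --series '[[[0,0,0.001,0,-1],[0,0,0.002,0,-1],[0,0,0.002,0,-1]]]'

```text
t: 13.9
position: [0.5042, 0.0415, 0.0792]
eef_rot: [0.0, -0.114, 0.993, -0.0]
ft_force: [-5.0, -0.6, 13.0]
width: 0.0
gripper_force: 6.4
```

At the stop. I release upward and back off.

>>> move_arm --series '[[[0,0,-0.02,0,-1],[0,0,-0.06,0,-1],[0.1,0,-0.15,0,-1],[0.2,0,-0.24,0,-1],[0.2,0,-0.24,0,-1]]]'

```text
t: 14.4
position: [0.4053, 0.0186, 0.2002]
eef_rot: [0.0, -0.114, 0.993, -0.0]
ft_force: [0.6, 0.7, 0.3]
width: 0.0005
gripper_force: 0.0
```

>>> move_arm --series '[[[0,0,0,0,-1],[0,0,0,0,-1],[0,0,0,0,-1],[0,0,0,0,-1],[0,0,0,0,-1]]]'

```text
t: 14.9
position: [0.4069, 0.019, 0.1977]
eef_rot: [-0.001, -0.114, 0.993, 0.0]
ft_force: [-0.9, 0.7, 0.1]
width: 0.0005
gripper_force: 0.0
```

```bash
python3 - <<'E'
from h import *
q=vision.capture('scene'); 
cv2.imwrite('pics/o4.png',cv2.resize(q['image'][120:270,150:370],(660,450),interpolation=2)[:,:,::-1])
W,near,y,b=measure(q); print(W[b].mean(0),W[b].max(0),W[y].mean(0))
E
```

```text
[0.5367 0.0447 0.0677] [0.6058 0.1183 0.0717] [0.4999 0.0386 0.0687]
```

View pics/o4.png

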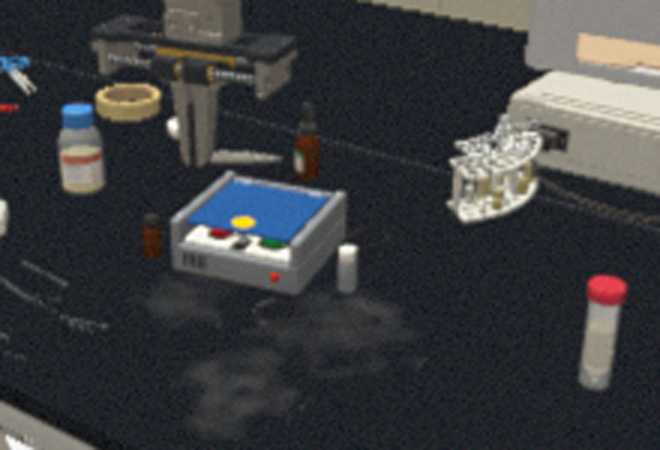

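The cover is shut and level: the pad is at (243,223), heights match those at the start, and everything around the box is standing in place. I hand the job in.

```bash
python3 -c "
from station import job
print(job.finish_job())"
```

```text
the job is handed in; nothing more can be done
None
```

I popped the cover open, pressed the green button fully home and let it go without touching the red one, then pushed the cover down until it latched shut, and handed the job in at about 15 s with everything around the box still in place.

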